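Turn the spice carousel until the pepper mill faces front

TASK

Turn the spice carousel by pushing the knobs on its rim with your fingertips, as many pushes as it takes, until it clicks to rest with the wooden pepper mill in the front seat, the one nearest you. Turn it gently, so that every jar stays standing in its seat, do not touch or lift the jars, leave the things around the carousel where they are, and take your hand away when done.

Things in the scene. Friction and masses are not known exactly. Their poses are not given: they have to be found in the camera images.
- carousel: Spice carousel (lazy Susan): steel foot fixed to the worktop, on it a turning wooden board, 220 mm diameter, faces 30 and 46 mm above the worktop. Five seats (steel wire hoops, 68 mm clear, 5 mm high), centres 63 mm from the axis, 72 degrees apart, each with a jar. Origin: on the axis at worktop height, z up; frame of the foot, it does not turn. Its -x is the front, within 0.2 rad of world -x.
- front_seat (a point): Centre of the front seat place, on the board's upper face 63 mm in front of the axis. It belongs to the foot and does not turn: at a stop, the seat that is here is the front seat. The other seats are 72 degrees apart from it round the axis.
- rim_knob (a point): Centre of the ball of one of five equal steel knobs that stick straight out of the board's rim: ball 22 mm diameter on a 10 mm stem, centre 145 mm from the axis, 38 mm above the worktop. The knobs turn with the board, 72 degrees apart, midway between the seats; at a stop two stand 36 degrees either side of the front. This one starts 36 degrees from the front on the robot's right.
- carousel_top (a joint): Turn of the board about its upright axis, rad, 0 at the start, growing counter-clockwise seen from above; endless both ways. A sprung roller underneath clicks in every 72 degrees (multiples of 1.257): 1 to 2 N on a knob push it out of a stop; past halfway (a few degrees beyond) the board runs softly ahead into the next stop and rests there. Short of halfway it runs back.
- pepper_mill: Wooden pepper mill with a waisted body and a ball head, 58 mm diameter, 170 mm tall, the only wooden jar on the carousel. Never starts at the front seat. Loose; starts upright in one of the carousel's five seats; origin at the centre of its underside, z up.
- spice_jar: Spice jar, clear with dark cap, 41 mm diameter, 105 mm tall. Loose; starts upright in one of the carousel's five seats; origin at the centre of its underside, z up.
- salt_shaker: Salt shaker, clear with a rounded grey top, 44 mm diameter, 90 mm tall. Loose; starts upright in one of the carousel's five seats; origin at the centre of its underside, z up.
- sauce_bottle: Sauce bottle with a narrow neck, 58 mm diameter, 207 mm tall, the tallest on the carousel. Loose; starts upright in one of the carousel's five seats; origin at the centre of its underside, z up.
- honey_jar: Squat honey jar with a flat lid, 64 mm diameter, 87 mm tall; starts at the front seat. Loose; starts upright in one of the carousel's five seats; origin at the centre of its underside, z up.
- tuna_tin: Flat tin, 87 mm diameter, 40 mm tall, loose on the strip of worktop in front of the sink. Origin at the centre of its underside.
- butter_tub: Butter tub, 96 x 137 x 53 mm, loose on the worktop to the right of the carousel. Origin at the centre of its underside.
Not all that is in view belongs to the job. Leave any blue or red look-alike of the salt_shaker alone.

How it is judged:
On the way:
1. the fingers push the carousel round, away from its first stop (contact force between the fingers and carousel above 0.3 N and (value of joint carousel_top above 0.35 rad or value of joint carousel_top below -0.35 rad)), for 0.05 s.
At the end, for the whole second after the job is handed in: The pepper mill stands in the front seat (within 16 mm sideways of the carousel's front line, more than 46 mm out from the axis), the board is at rest, and all five jars stand upright on the board in their seats (40 to 85 mm from the axis) (x of pepper_mill in the frame of carousel below -0.046 m and y of pepper_mill in the frame of carousel between -0.016 and 0.016 m and velocity of joint carousel_top between -0.03 and 0.03 rad/s and angle between each of honey_jar, spice_jar, sauce_bottle, salt_shaker, pepper_mill's own z axis and vertical below 0.15 rad and z of honey_jar in the frame of carousel between 0.041 and 0.051 m and horizontal distance between honey_jar and carousel between 0.04 and 0.085 m and z of spice_jar in the frame of carousel between 0.041 and 0.051 m and horizontal distance between spice_jar and carousel between 0.04 and 0.085 m and z of sauce_bottle in the frame of carousel between 0.041 and 0.051 m and horizontal distance between sauce_bottle and carousel between 0.04 and 0.085 m and z of salt_shaker in the frame of carousel between 0.041 and 0.051 m and horizontal distance between salt_shaker and carousel between 0.04 and 0.085 m and z of pepper_mill in the frame of carousel between 0.041 and 0.051 m and horizontal distance between pepper_mill and carousel between 0.04 and 0.085 m); the robot touches nothing.
It fails at once if a jar on the carousel is lifted off the board (z of any of honey_jar, spice_jar, sauce_bottle, salt_shaker, pepper_mill in the frame of carousel above 0.056 m).
It fails at once if a jar on the carousel is tipped (angle between any of honey_jar, spice_jar, sauce_bottle, salt_shaker, pepper_mill's own z axis and vertical above 0.25 rad).
It fails at once if a jar on the carousel is pushed or gripped by the robot (contact force between any of the arm, the fingers and honey_jar above 1.5 N or contact force between any of the arm, the fingers and spice_jar above 1.5 N or contact force between any of the arm, the fingers and sauce_bottle above 1.5 N or contact force between any of the arm, the fingers and salt_shaker above 1.5 N or contact force between any of the arm, the fingers and pepper_mill above 1.5 N).
It fails at once if the carousel is spun too fast (over 3 rad/s) (velocity of joint carousel_top above 3 rad/s or velocity of joint carousel_top below -3 rad/s).
It fails at once if something standing round the carousel is moved by more than 2 cm (distance of any of tuna_tin, butter_tub from where it was at the start of the episode above 0.02 m).
It also fails if it takes over 58 s, if anything falls off the work surface, if the arm or the gripper's body presses on something with over 40 N, if the wrist force passes 120 N, or if a joint passes its speed limit or range.

ROBOT

A 6-joint arm with a two-finger parallel gripper is mounted at the origin on a cart in front of the work surface, level with it; the furniture and walls round the work are solid. World frame = base frame: x ahead of the robot, y to its left, z up, the work surface at z = 0. Lengths are in m, angles in rad, forces in N, time in s.
With the tool pointing down it reaches from about 0.375 to 0.9 m from the base axis. Payload 3.1 kg.
Tool frame: the origin (TCP) lies between the finger pads; the fingertips stand manip.nose_length ahead of it and the grasp point (between the pads) lies 5 mm behind it (manip.nose_length is the distance from the TCP to the fingertips, in m); z points along the fingers, y is the line along which they close (so a half turn about z gives the same grasp; the last joint's range is limited). The gripper opens to 85 mm and grips with 20 to 120 N. Pads are 22 mm wide; open, the fingers measure 114 mm over their backs; the gripper's body (76 mm by 85 mm) begins 54 mm behind the grasp point. The pads swing forward as they close: fully open they stand 13 mm farther back than shut.
Start: joints at [1.145, 0.527, 1.433, -0, 1.181, -0.178], TCP at [0.153, 0.606, 0.245] pointing down, gripper open.
Joint ranges: [-3.08, 3.08], [-0.75, 2.2], [0.22, 2.44], [-1.43, 4.57], [0, 2.65], [-2.85, 2.85]. Speed limits (rad/s): [2.79, 2.79, 3.14, 3.14, 3.14, 3.14].

INTERFACE

Orientations are given as a unit quaternion [x, y, z, w].
In Python, from station import monitor, eyes, job, manip gives the robot as it stands.
- The arm moves only by the shell command python3 -m pendant 'ROWS' [FORCE]. ROWS is JSON, a list that holds one entry, the list of rows, each a list of 7 numbers: the shift along the tool's x, y, z as a fraction of full scale, then the turn, a rotation vector about the tool's x, y, z as a fraction of full scale, then the opening, from 0 (shut) to 1 (fully open). A call has 1 to 20 rows; each row shifts and turns the commanded pose from where the row before left it, along the tool's axes as they then stand; what a row does not reach is not made up. Full scale, the value 1, is 800 mm for a shift and 0.12 rad for a turn. A row lasts 1/10 s, in which the tool goes at most 50 mm and 8.59 degrees, less where a joint would pass 70% of its speed; a pose out of reach is approached as far as the arm can. A call with a number of a shift or a turn outside -1 to 1 is refused whole. A call with a gripper value outside its range is refused whole. The fingers move at their own pace and stop on an object; FORCE is the grip in N (left out, the last holds). Time passes only in rows, so rows that do not move let the fingers close. It gives the time, the measured TCP pose, the force, the opening and the grip force at its end, in the units of the state.
- monitor.sense(): the state, without advancing time (a new reading comes with each control period).
- eyes.snapshot(name): name is "scene" or "top" or "wrist"; returns a dict with "pixels" (400x640x3 uint8, red, green, blue), "depth" (400x640 float32, m along the optical axis (not along the pixel's ray), 0 where there is no reading), "intrinsics" (3x3 intrinsics, pixels), "k1" (the pictures are not rectified: a ray, as slopes to the right and down, at radius r is drawn at 1 + k1 r^2 times it, then the intrinsics apply), "eye" and "attitude" of the camera in the world. Camera axes: x right, y down, z forward; pixel columns grow to the right and rows downward; lengths in m; the calibration is good to about 2 mm. A picture is of the moment at which its call begins.
- job.sign_off(): hands the job in; it is judged then, once.
The state is a dict: "t": time; "q": joint angles; "qd": joint speeds; "tau": joint torques, N m; "tcp_pos": TCP position; "tool_rot": TCP orientation; "force": force on the tool from outside, world axes, zero at the start; "ft_torque": the same for the moment, N m; "finger_gap": opening from 0.0 (shut) to 1.0 (fully open); "gripper_force": force on a finger pad.
Only numpy, scipy, OpenCV 4.12 (cv2) and the standard library are available. Lean on these libraries where they do the work, as an engineer would, in place of code of your own. Each camera call takes 0.05 s, during which the arm holds its last target. There are 200 camera calls.

## Working session

There is one attempt and no reset: what is moved stays moved. The work goes in short steps, Python scripts to look and compute and a shell command to move; the robot and the scene stay as the last step left them, time stands still between calls to the robot, and variables do not carry over. Pictures are saved under pics/ and viewed, at most 10 in all, crops included, and the job is handed in when it is done.

```bash
mkdir -p pics; cat > h.py <<'E'
import numpy as np,cv2
from scipy.spatial.transform import Rotation as R
from station import monitor,eyes,job,manip
def rot(a):
    a=np.array(a,float)
    return a if a.shape==(3,3) else R.from_quat(a).as_matrix()
def snap(n,f):
    s=eyes.snapshot(n); cv2.imwrite('pics/'+f,cv2.cvtColor(s['pixels'],cv2.COLOR_RGB2BGR)); return s
def cloud(s):
    K=np.array(s['intrinsics']);k=s['k1']
    v,u=np.mgrid[0:400,0:640]
    p=cv2.undistortPoints(np.stack([u.ravel(),v.ravel()],1).astype(np.float64)[:,None],K,np.array([k,0,0,0.])).reshape(400,640,2)
    d=s['depth'].astype(float)
    P=np.dstack([p*d[...,None],d])
    W=P@rot(s['attitude']).T+np.array(s['eye']); W[d==0]=np.nan
    return W
E
python3 - <<'E'
from h import *
import pickle
for n in('top','scene'):
    s=snap(n,n+'0.png');W=cloud(s);np.save(n+'W.npy',W);print(n,s['eye'],s['attitude'],s['intrinsics'],s['k1'])
st=monitor.sense();print({k:np.round(v,3) for k,v in st.items()},manip.nose_length)
E
```

```text
top [ 0.3171672  -0.03688472  1.04509154] [-0.69434159  0.71460193 -0.06496819  0.05489054] [[393.27149293   0.         316.5397923 ]
 [  0.         393.27149293 205.00933559]
 [  0.           0.           1.        ]] -0.04994911621599912
scene [-0.18472494 -0.60696893  0.52551474] [ 0.7746879  -0.36355505  0.2135742  -0.47124564] [[364.07552582   0.         317.01118033]
 [  0.         364.07552582 195.78878838]
 [  0.           0.           1.        ]] -0.046849023716016944
{'t': np.float64(0.1), 'q': array([ 1.144,  0.528,  1.434,  0.   ,  1.181, -0.179]), 'qd': array([-0.001, -0.001, -0.003,  0.   , -0.001,  0.   ]), 'tau': array([ 0.0000e+00, -4.4330e+01, -1.7859e+01, -0.0000e+00,  4.0000e-03,
       -0.0000e+00]), 'tcp_pos': array([0.153, 0.605, 0.244]), 'tool_rot': array([ 0.124,  0.992, -0.001, -0.   ]), 'force': array([-0.604, -0.991,  0.238]), 'ft_torque': array([-0.037,  0.035,  0.02 ]), 'gripper_force': np.float64(0.0), 'finger_gap': np.float64(1.002)} 0.014
```

View pics/top0.png

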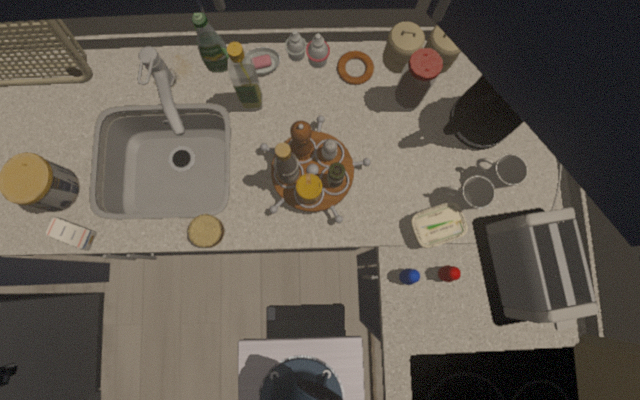

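View pics/scene0.png

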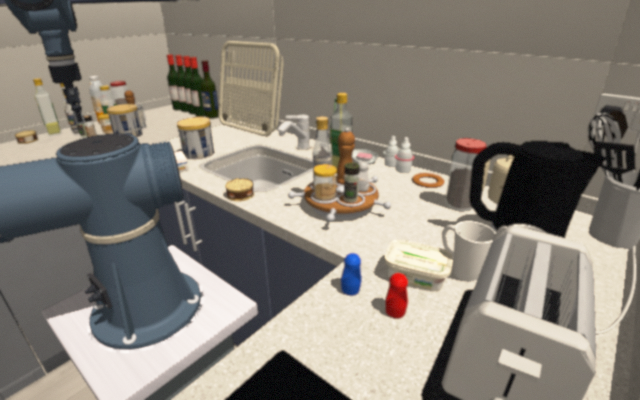

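The carousel centre is near (313,172) in the top view. The mill's head is at (302,133), in the back-left seat, so I need +2 clicks counter-clockwise. I'll push the front-left knob at (273,210) to the right, twice. The tin at (205,232) is to the left.

```bash
python3 - <<'E'
from h import *
import cv2
s=eyes.snapshot('top');K=np.array(s['intrinsics'])
def ray(px,z):
    p=cv2.undistortPoints(np.array([[px]],float),K,np.array([s['k1'],0,0,0.])).ravel()
    d=rot(s['attitude'])@np.array([*p,1]);e=np.array(s['eye']);return (e+d*(z-e[2])/d[2])[:2]
kn=[(320,121),(366,162),(336,217),(273,210),(265,149)]
P=np.array([ray(k,.038) for k in kn])
c=P.mean(0);print(np.round(P,3),c,np.hypot(*(P-c).T),np.degrees(np.arctan2(*(P-c).T[::-1])))
for n,k,z in(('tin',(205,232),.04),('mill',(302,130),.2),('honey',(309,186),.13),('edge',(280,248),0),('tub',(438,227),.05),('tubleft',(412,230),.05)):print(n,ray(k,z))
W=np.load('topW.npy')
for n,u,v in(('mill',302,130),('sauce',284,150),('honey',309,188)):print(n,W[v,u])
m=(W[...,2]>.015)&(W[...,0]>.28)&(W[...,0]<c[0]-.06)&(W[...,1]>-.35)&(W[...,1]<.35)
# occupied cells ahead of the carousel
g=np.zeros((12,36));
for x,y,z in W[m]:
    i,j=int((x-.28)/.02),int((y+.35)/.02)
    if i<12 and j<36:g[i,j]=max(g[i,j],z)
for i in range(11,-1,-1):print(round(.28+.02*i,2),' '.join('%3d'%(1000*a) for a in g[i,::-1]))
im=s['pixels'][100:240,230:400];cv2.imwrite('pics/crop.png',cv2.cvtColor(cv2.resize(im,None,fx=4,fy=4,interpolation=2),4))
E
```

```text
[[ 0.72  -0.07 ]
 [ 0.602 -0.189]
 [ 0.457 -0.103]
 [ 0.48   0.059]
 [ 0.645  0.079]] [ 0.58045323 -0.04476252] [0.1414755  0.14544724 0.13690802 0.14494666 0.13934072] [ -10.31171124  -81.58839776 -154.70346898  134.12223905   62.5542384 ]
tin [0.42690101 0.23429709]
mill [ 0.63444853 -0.02344062]
honey [ 0.52017283 -0.03574651]
edge [0.38332299 0.04559401]
tub [ 0.42162546 -0.36342278]
tubleft [ 0.41595025 -0.29557696]
mill [ 0.63358339 -0.02347728  0.20230434]
sauce [0.5715885  0.01443317 0.25265514]
honey [ 0.51497213 -0.03562     0.13154573]
0.5   0   0   0   0   0   0   0   0   0   0   0   0   0   0   0   0  48  49 136 135 136 136  54  54  51  48   0   0   0   0   0   0   0 786 769   0
0.48   0   0   0   0   0   0   0   0   0   0   0   0   0   0   0  49  45  49  54 137 137 134  49  49  45   0   0   0   0   0   0   0   0 766 768   0
0.46   0   0   0   0   0  41  41  42  43   0   0   0   0   0   0  50  35   0  45  47  48  48  48  46   0   0   0   0   0   0   0   0   0   0 747 739
0.44   0   0   0   0  41  39  40  42  43   0   0   0   0   0   0   0   0   0   0   0   0   0   0  51 
[... 537 characters left out ...]
0   0   0   0   0   0   0   0   0   0   0   0   0   0   0   0   0   0   0   0   0   0   0   0   0  56  56
0.34   0   0   0   0   0   0   0   0   0   0   0   0   0   0   0   0   0   0   0   0   0   0   0   0   0   0   0   0   0   0   0   0   0   0   0   0
0.32   0   0   0   0   0   0   0   0   0   0   0   0   0   0   0   0   0   0   0   0   0   0   0   0   0   0   0   0   0   0   0   0  45   0   0   0
0.3   0   0   0   0   0   0   0   0   0   0   0   0   0   0   0   0   0   0   0   0   0   0   0   0   0   0   0   0   0   0   0  84  91  88   0   0
0.28   0   0   0   0   0   0   0   0   0   0   0   0   0   0   0   0   0   0   0   0   0   0   0   0   0   0   0   0   0   0   0  82  90  89   0   0
```

View pics/crop.png

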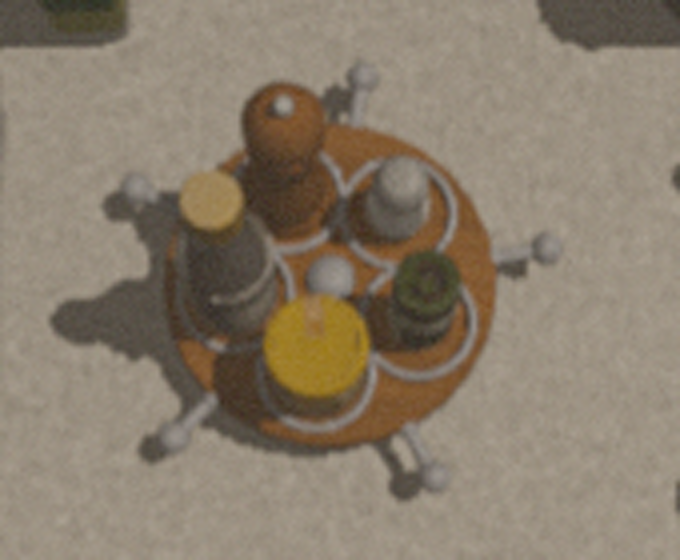

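The crop confirms the layout: front-left knob at crop (175,435), mill back-left. The axis is at (0.580,-0.045) and the front direction at 170°. Next I shut the gripper and move above a point behind the front-left knob.

```bash
python3 -m pendant '[[[-0.02,-0.017,0,0,0,0,0],[-0.04,-0.035,0,0,0,0,0],[-0.04,-0.035,0,0,0,0,0],[-0.04,-0.035,0,0,0,0,0],[-0.04,-0.035,0,0,0,0,0],[-0.04,-0.035,0,0,0,0,0],[-0.04,-0.035,0,0,0,0,0],[-0.04,-0.035,0,0,0,0,0],[-0.04,-0.035,0,0,0,0,0],[-0.04,-0.035,0,0,0,0,0],[-0.04,-0.035,0,0,0,0,0],[-0.04,-0.035,0,0,0,0,0],[-0.04,-0.035,0,0,0,0,0],[-0.04,-0.035,0,0,0,0,0],[-0.02,-0.017,0,0,0,0,0],[0,0,0,0,0,0,0],[0,0,0,0,0,0,0],[0,0,0,0,0,0,0]]]'
cat > st.py <<'E'
from h import *
s=monitor.sense();T=rot(s['tool_rot'])
print(round(s['t'],2),np.round(s['tcp_pos'],4),np.round(T,3).tolist(),np.round(s['force'],2),s['finger_gap'])
import sys
if len(sys.argv)>3:
    for a in range(1,len(sys.argv)-2,3):
        t=np.array(sys.argv[a:a+3],float);print('to',t,np.round(T.T@(t-s['tcp_pos'])/.8,4))
E
python3 st.py .494 .117 .036
```

```text
t: 1.95
tcp_pos: [0.4905, 0.1176, 0.2451]
tool_rot: [0.123, 0.992, 0.0, -0.001]
force: [-1.3, 0.8, -0.2]
finger_gap: -0.004
gripper_force: 0.0
1.95 [0.4905 0.1176 0.2451] [[-0.97, 0.244, -0.001], [0.244, 0.97, 0.0], [0.002, -0.0, -1.0]] [-1.31  0.77 -0.23] -0.003773065645688819
to [0.494 0.117 0.036] [-0.0048  0.0004  0.2613]
```

```bash
python3 -m pendant '[[[-0.005,0,0.03,0,0,0,0],[0,0,0.04,0,0,0,0],[0,0,0.04,0,0,0,0],[0,0,0.04,0,0,0,0],[0,0,0.04,0,0,0,0],[0,0,0.03,0,0,0,0],[0,0,0.02,0,0,0,0],[0,0,0.02,0,0,0,0],[0,0,0,0,0,0,0],[0,0,0,0,0,0,0]]]'
python3 st.py .4854 .084 .036
python3 - <<'E'
from h import *
s=eyes.snapshot('top');im=s['pixels'][100:240,200:380];cv2.imwrite('pics/c2.png',cv2.cvtColor(cv2.resize(im,None,fx=4,fy=4,interpolation=2),4))
E
```

```text
t: 2.95
tcp_pos: [0.495, 0.1167, 0.0375]
tool_rot: [0.123, 0.992, -0.0, -0.0]
force: [0.6, 0.1, 0.7]
finger_gap: -0.0
gripper_force: 0.0
2.95 [0.495  0.1167 0.0375] [[-0.97, 0.244, -0.001], [0.244, 0.97, 0.0], [0.001, -0.0, -1.0]] [0.6  0.14 0.67] -0.00039515868940643504
to [0.4854 0.084  0.036 ] [ 0.0016 -0.0426  0.0019]
```

View pics/c2.png

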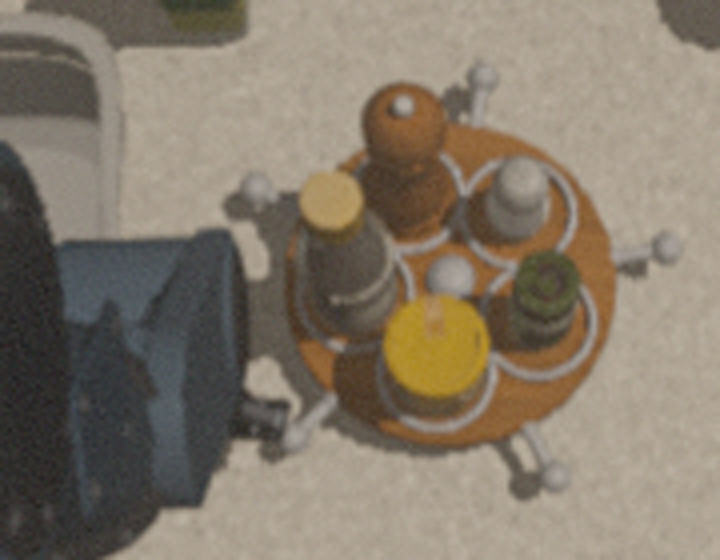

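The shut fingertips are at crop (270,418), just behind the knob at (295,433), and everything is clear. Now I push slowly along the arc.

```bash
python3 -m pendant '[[[0,-0.01,0.001,0,0,0,0],[0,-0.01,0.001,0,0,0,0],[0.001,-0.01,0,0,0,0,0],[0.001,-0.01,0,0,0,0,0],[0.004,-0.0085,0,0,0,0,0],[0.004,-0.0085,0,0,0,0,0],[0.004,-0.0085,0,0,0,0,0],[0.004,-0.0085,0,0,0,0,0],[0.0023,-0.0093,0,0,0,0,0],[0.0023,-0.0093,0,0,0,0,0],[0.0023,-0.0093,0,0,0,0,0],[0.0023,-0.0093,0,0,0,0,0]]]'
python3 st.py .443 .005 .036 .441 -.025 .036
python3 - <<'E'
from h import *
s=eyes.snapshot('top');im=s['pixels'][100:240,200:380];cv2.imwrite('pics/c3.png',cv2.cvtColor(cv2.resize(im,None,fx=4,fy=4,interpolation=2),4))
E
```

```text
t: 4.2
tcp_pos: [0.4525, 0.0341, 0.0357]
tool_rot: [0.124, 0.992, -0.0, 0.0]
force: [-1.7, 1.3, 0.1]
finger_gap: 0.002
gripper_force: 0.7
4.2 [0.4525 0.0341 0.0357] [[-0.969, 0.245, 0.0], [0.245, 0.969, -0.0], [-0.0, -0.0, -1.0]] [-1.72  1.3   0.08] 0.0019310928439052874
to [0.443 0.005 0.036] [ 0.0026 -0.0382 -0.0004]
to [ 0.441 -0.025  0.036] [-0.0042 -0.0752 -0.0004]
```

View pics/c3.png

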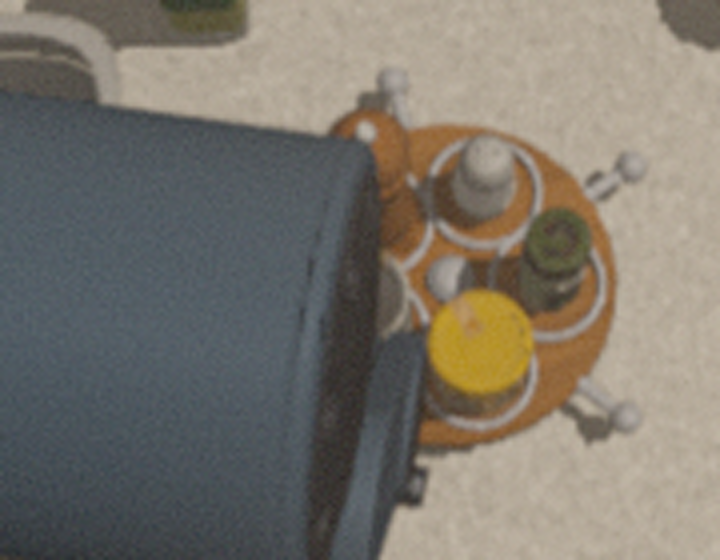

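The board has turned about 25°; the mill's head is now at crop (370,130) and the jars are standing. Before going past halfway, I'll lean the gripper body back from the jars so the tall bottle clears it as the board runs ahead.

```bash
python3 -m pendant '[[[0,0,0,0,-0.5,0,0],[0,0,0,0,-0.5,0,0],[0,0,0,0,-0.5,0,0],[0,0,0,0,-0.5,0,0],[0,0,0,0,0,0,0]]]'
python3 st.py .443 .005 .038 .438 -.025 .038
```

```text
t: 4.75
tcp_pos: [0.4527, 0.031, 0.0361]
tool_rot: [0.123, 0.987, -0.019, 0.101]
force: [-0.1, 0.9, 0.3]
finger_gap: -0.002
gripper_force: 0.2
4.75 [0.4527 0.031  0.0361] [[-0.949, 0.246, 0.195], [0.239, 0.969, -0.062], [-0.205, -0.012, -0.979]] [-0.15  0.9   0.26] -0.0021285479762381274
to [0.443 0.005 0.038] [ 0.0032 -0.0345 -0.0027]
to [ 0.438 -0.025  0.038] [ 0.0002 -0.0724 -0.0016]
```

```bash
python3 -m pendant '[[[0.001,-0.009,-0.0007,0,0,0,0],[0.001,-0.009,-0.0007,0,0,0,0],[0.001,-0.009,-0.0007,0,0,0,0],[0,-0.009,0,0,0,0,0],[0,-0.009,0,0,0,0,0],[0,-0.009,0,0,0,0,0],[0,-0.009,0,0,0,0,0]]]'
python3 st.py .395 .02 .045
python3 - <<'E'
from h import *
s=eyes.snapshot('scene');im=s['pixels'][70:260,230:430];cv2.imwrite('pics/c4.png',cv2.cvtColor(cv2.resize(im,None,fx=3,fy=3,interpolation=2),4))
E
```

```text
t: 5.45
tcp_pos: [0.4389, -0.0183, 0.038]
tool_rot: [0.124, 0.987, -0.019, 0.102]
force: [0.1, -0.1, -0.3]
finger_gap: -0.003
gripper_force: 0.1
5.45 [ 0.4389 -0.0183  0.038 ] [[-0.948, 0.249, 0.197], [0.241, 0.968, -0.063], [-0.206, -0.012, -0.978]] [ 0.09 -0.12 -0.27] -0.0026839400685698643
to [0.395 0.02  0.045] [ 0.0617  0.0326 -0.0224]
```

View pics/c4.png

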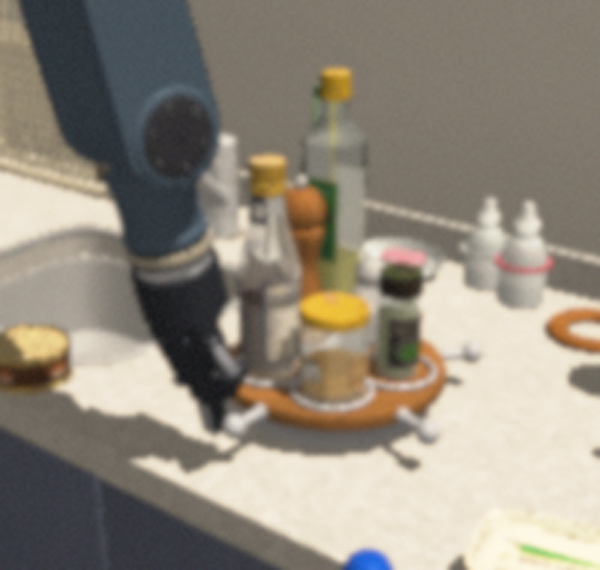

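Fingertips at crop (225,410) and knob at (245,418); all jars are upright and the contact force has dropped to zero, so the detent has tripped. I back off outward and let it settle.

```bash
python3 -m pendant '[[[0.0155,0.008,-0.0056,0,0,0,0],[0.0155,0.008,-0.0056,0,0,0,0],[0.0155,0.008,-0.0056,0,0,0,0],[0.0155,0.008,-0.0056,0,0,0,0],[0,0,0,0,0,0,0],[0,0,0,0,0,0,0],[0,0,0,0,0,0,0],[0,0,0,0,0,0,0],[0,0,0,0,0,0,0],[0,0,0,0,0,0,0],[0,0,0,0,0,0,0],[0,0,0,0,0,0,0]]]'
python3 st.py .395 .02 .15 .46 .16 .15 .49 .125 .038
python3 - <<'E'
from h import *
s=eyes.snapshot('scene');im=s['pixels'][70:260,230:430];cv2.imwrite('pics/c5.png',cv2.cvtColor(cv2.resize(im,None,fx=3,fy=3,interpolation=2),4))
E
```

```text
t: 6.7
tcp_pos: [0.4038, 0.0148, 0.0501]
tool_rot: [0.124, 0.987, -0.016, 0.097]
force: [0.7, -0.3, 0.4]
finger_gap: -0.0
gripper_force: 0.0
6.7 [0.4038 0.0148 0.0501] [[-0.951, 0.247, 0.187], [0.241, 0.969, -0.056], [-0.195, -0.008, -0.981]] [ 0.71 -0.25  0.35] -6.058455352417284e-05
to [0.395 0.02  0.15 ] [-0.0123  0.0026 -0.1249]
to [0.46 0.16 0.15] [-0.0473  0.1922 -0.1194]
to [0.49  0.125 0.038] [-0.0663  0.1602  0.0273]
```

View pics/c5.png

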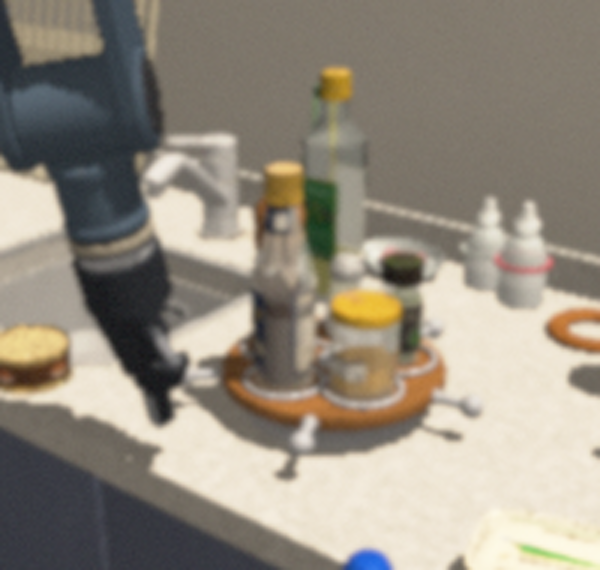

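One click is done: the sauce bottle is at the front, the knobs are back in their stop pattern at crop (305,430), (470,405) and (205,372), and the jars are standing. Now I go round behind the next front-left knob.

```bash
python3 -m pendant '[[[0.005,0.028,-0.0114,0,0,0,0],[0.005,0.028,-0.0114,0,0,0,0],[0.005,0.028,-0.0114,0,0,0,0],[0.005,0.028,-0.0114,0,0,0,0],[0.005,0.028,-0.0114,0,0,0,0],[-0.035,0.007,0.007,0,0,0,0],[-0.035,0.007,0.007,0,0,0,0],[-0.035,0.007,0.007,0,0,0,0],[0.004,0,0.021,0,0,0,0],[0.004,0,0.021,0,0,0,0],[0.004,0,0.021,0,0,0,0],[0,0,0,0,0,0,0],[0,0,0,0,0,0,0]]]'
python3 st.py .4854 .084 .037 .466 .061 .037 .452 .034 .037 .442 .005 .038 .439 -.018 .038
```

```text
t: 8.05
tcp_pos: [0.4915, 0.1139, 0.0347]
tool_rot: [0.124, 0.987, -0.018, 0.097]
force: [-1.1, 0.5, 0.1]
finger_gap: -0.002
gripper_force: 0.0
8.05 [0.4915 0.1139 0.0347] [[-0.951, 0.248, 0.187], [0.241, 0.969, -0.059], [-0.196, -0.011, -0.981]] [-1.06  0.46  0.07] -0.002416533720796618
to [0.4854 0.084  0.037 ] [-0.0023 -0.0381 -0.002 ]
to [0.466 0.061 0.037] [ 0.0139 -0.072  -0.0048]
to [0.452 0.034 0.037] [ 0.0224 -0.109  -0.0061]
to [0.442 0.005 0.038] [ 0.0253 -0.1473 -0.0075]
to [ 0.439 -0.018  0.038] [ 0.0219 -0.1761 -0.0065]
```

```bash
python3 -m pendant '[[[-0.0006,-0.0095,-0.0005,0,0,0,0],[-0.0006,-0.0095,-0.0005,0,0,0,0],[-0.0006,-0.0095,-0.0005,0,0,0,0],[-0.0006,-0.0095,-0.0005,0,0,0,0],[0.004,-0.0085,-0.0007,0,0,0,0],[0.004,-0.0085,-0.0007,0,0,0,0],[0.004,-0.0085,-0.0007,0,0,0,0],[0.004,-0.0085,-0.0007,0,0,0,0],[0.002,-0.0093,-0.0003,0,0,0,0],[0.002,-0.0093,-0.0003,0,0,0,0],[0.002,-0.0093,-0.0003,0,0,0,0],[0.002,-0.0093,-0.0003,0,0,0,0],[0.0007,-0.0095,-0.0003,0,0,0,0],[0.0007,-0.0095,-0.0003,0,0,0,0],[0.0007,-0.0095,-0.0003,0,0,0,0],[0.0007,-0.0095,-0.0003,0,0,0,0],[-0.001,-0.0096,0.0003,0,0,0,0],[-0.001,-0.0096,0.0003,0,0,0,0],[-0.001,-0.0096,0.0003,0,0,0,0]]]'
python3 -m pendant '[[[0.0155,0.008,-0.0056,0,0,0,0],[0.0155,0.008,-0.0056,0,0,0,0],[0.0155,0.008,-0.0056,0,0,0,0],[0.0155,0.008,-0.0056,0,0,0,0],[0,0,0,0,0,0,0],[0,0,0,0,0,0,0],[0,0,0,0,0,0,0],[0,0,0,0,0,0,0],[0,0,0,0,0,0,0],[0,0,0,0,0,0,0],[0,0,0,0,0,0,0],[0,0,0,0,0,0,0]]]'
python3 - <<'E'
from h import *
s=eyes.snapshot('scene');im=s['pixels'][70:260,230:430];cv2.imwrite('pics/c6.png',cv2.cvtColor(cv2.resize(im,None,fx=3,fy=3,interpolation=2),4))
E
```

```text
t: 9.95
tcp_pos: [0.4402, -0.0191, 0.038]
tool_rot: [0.124, 0.987, -0.018, 0.098]
force: [0.0, 0.4, 0.1]
finger_gap: -0.002
gripper_force: 0.1
t: 11.15
tcp_pos: [0.4079, 0.0102, 0.0466]
tool_rot: [0.124, 0.988, -0.018, 0.095]
force: [-0.5, 0.2, 1.4]
finger_gap: -0.0
gripper_force: 0.0
```

View pics/c6.png

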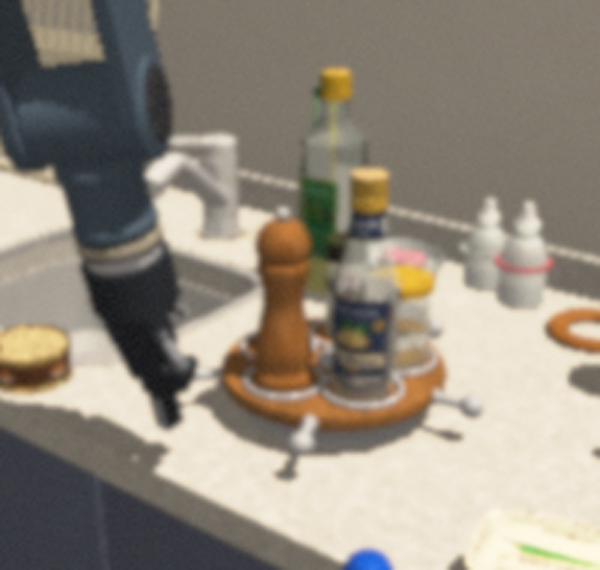

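The mill is in the front seat at crop (285,340), the board is clicked in and the jars are standing. I take the hand up and away to the left, then measure.

```bash
python3 -m pendant '[[[0.006,0.01,-0.02,0,0,0,0],[-0.004,0.02,-0.03,0,0,0,0],[-0.004,0.02,-0.04,0,0,0,0],[-0.004,0.03,-0.04,0,0,0,0],[-0.004,0.04,-0.04,0,0,0,0],[0.01,0.04,-0.02,0,0,0,0],[0.01,0.05,0,0,0,0,0],[0.01,0.05,0,0,0,0,0],[0.01,0.04,0,0,0,0,0],[0,0,0,0,0,0,0],[0,0,0,0,0,0,0],[0,0,0,0,0,0,0],[0,0,0,0,0,0,0],[0,0,0,0,0,0,0]]]'
python3 - <<'E'
from h import *
s=eyes.snapshot('top');W=cloud(s);im=s['pixels'][100:260,190:390];cv2.imwrite('pics/c7.png',cv2.cvtColor(cv2.resize(im,None,fx=3,fy=3,interpolation=2),4))
m=(W[...,2]>.19)&(W[...,2]<.225)&(abs(W[...,0]-.52)<.05)&(abs(W[...,1]+.035)<.05)
print('mill',m.sum(),W[m].mean(0),'expected',.58+.063*np.cos(np.radians(169.7)),-.045+.063*np.sin(np.radians(169.7)))
st=monitor.sense();print(st['t'],st['tcp_pos'],st['force'])
E
```

```text
t: 12.6
tcp_pos: [0.4194, 0.2443, 0.1716]
tool_rot: [0.125, 0.987, -0.023, 0.096]
force: [0.0, -0.1, 0.0]
finger_gap: 0.008
gripper_force: 0.0
mill 327 [ 0.51837325 -0.03318486  0.2000626 ] expected 0.5180152426101868 -0.03373546044766997
12.65 [0.41949989 0.2444932  0.17163678] [ 0.50087239 -0.20106898  1.10519465]
```

View pics/c7.png

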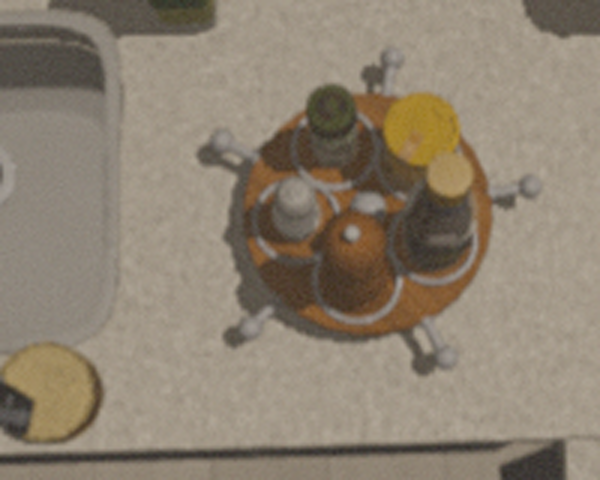

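The mill at (355,270) is in the front seat, less than 1 mm from the expected spot. All five jars are upright in their hoops, the hand is clear, and the tin hasn't moved.

```bash
python3 -c "
from station import job
print(job.sign_off())"
```

```text
the job is handed in; nothing more can be done
None
```

The pepper mill is in the front seat after two pushes (two clicks counter-clockwise), with all five jars upright in their seats and the hand clear; I've handed the job in, and no verdict came back.

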